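# Lay a carton label up and measure it

### The arm

A 7-joint arm with a two-finger parallel gripper is mounted at the origin on the work surface. World frame = base frame: x ahead of the robot, y to its left, z up, the work surface at z = 0. Lengths are in mm, angles in rad, forces in N, time in s.
With the tool pointing down it reaches from about 425 to 925 mm from the base axis. Payload 6.8 kg.
Tool frame: the origin (TCP) lies at the very end of the fingers, on their centre line; the grasp point (between the pads) lies 19 mm behind it (r.grip_point_offset is the distance from the TCP to the grasp point, in mm); z points along the fingers, y is the direction in which the jaws open and shut (so a half turn about z gives the same grasp; the last joint's range is limited). The gripper opens to 88 mm and grips with 3 to 60 N. Pads are 20 mm wide; open, the fingers measure 115 mm over their backs; the gripper's body (75 mm by 178 mm) begins 61 mm behind the grasp point.
Start: joints at [-1.37, 0.477, 0.022, 1.555, -0.011, 1.109, -0.083], TCP at [205.139, 643.09, 222.664] pointing down, gripper open.
Joint ranges: [-2.96, 2.96], [-0.34, 2.1], [-1.41, 1.46], [0.24, 2.44], [-1.37, 4.51], [0.17, 1.92], [-2.96, 2.96]. Speed limits (rad/s): [2.39, 2.39, 3.14, 3.14, 3.14, 3.14, 3.14].

### API

Orientations are given as a rotation vector (axis times angle).
In Python, from plant import r gives the robot as it stands. The module is installed in compiled form; this text tells all that it offers.
- The arm moves only by the shell command python3 -m jog 'ROWS' [FORCE]. ROWS is text: rows parted by semicolons, each of 5 numbers parted by spaces: the shift along the world's x, y, z in mm, then the turn about the world's z in rad, then the closure, from -1 (fully open) to 1 (shut). In form: x y z twist claw; .... A call has 1 to 20 rows; each row is the pose to reach, as a shift and turn from the pose commanded when the call began; what a row does not reach only later rows make up. A row lasts 1/8 s, in which the tool goes at most 62.5 mm and 10.7 degrees, less where a joint would pass 70% of its speed; a pose out of reach is approached as far as the arm can. A call with a gripper value outside its range is refused whole. The fingers move at their own pace and stop on an object; FORCE is the grip in N (left out, the last holds). Time passes only in rows, so rows that repeat a pose let the fingers close. It gives the time, the measured TCP pose, the force and the opening at its end, in the units of the state.
- r.get_obs(): the state, without advancing time (a new reading comes with each control period).
- r.camera(name): name is "scene" or "top"; returns (picture, depth): 384x512x3 uint8, red, green, blue; 384x512 float32, mm along the optical axis (not along the pixel's ray), 0 where there is no reading.
- r.camera_model(name): a dict with "K" (3x3 intrinsics, pixels), "origin" and "attitude" of the camera in the world. Camera axes: x right, y down, z forward; pixel columns grow to the right and rows downward; lengths in mm; the calibration is good to about 2 mm. A picture is of the moment at which its call begins. camera_model takes no time and is no camera call.
- r.hand_in(): hands the job in, once; it reports no verdict.
The state is a dict: "time_s": time; "qpos": joint angles; "qd": joint speeds; "effort": joint torques, N m; "eef_pos": TCP position; "orientation": TCP orientation; "force": force on the tool from outside, world axes, zero at the start; "ft_torque": the same for the moment, N m; "finger_gap": finger opening in mm.
Only numpy, scipy, OpenCV 4.12 (cv2) and the standard library are available. Lean on these libraries where they do the work, as an engineer would, in place of code of your own. Each camera call takes 0.05 s, during which the arm holds its last target.

### The job

With the fingertips only, push the standing orange-taped carton over away from the robot, so that it lies on its back with the white label facing up, and then push it along the bench until its top end is flush and square against the aluminium measuring fence. Do not grasp or lift it, and leave everything else on the bench where it is, the blue-taped carton included.

Things in the scene. Friction and masses are not known exactly. Their poses are not given: they have to be found in the camera images.
- carton: The carton to lay down: brown cardboard, orange tape over its top, 0.2 to 0.4 kg, standing upright. 50 mm deep (its x), 80 mm wide (its y), 110 mm tall (its z). Origin at the centre of its underside. The white bar-code label is on the -x face, which looks towards the robot within 25 degrees. It stands in the left or right of two places, the blue-taped carton in the other. Lying label up, its x points down.
- carton_edge (a point): Middle of the carton's lower edge on the side away from the label (25 mm along its x from its origin). Pushed along its +x near the top of the label face (about 90 mm up), the carton tips over this edge, falls by itself past about 24 degrees, and then lies 50 mm high. The edge stays on the bench all along.
- carton_top (a point): Centre of the carton's top face, 110 mm from its origin along its z. Once the carton is laid down this is the centre of the end that faces the fence, 25 mm above the bench.
- fence: Fixed aluminium measuring fence across the far part of the bench: an angle 620 mm long (its y), 40 mm high, wall 8 mm thick, a 4 mm foot on the far side. Origin at mid length at bench level on the face towards the robot, against which the carton is pushed (its plane x = 0); x points away from the robot, square to that face. Turned up to 7 degrees either way.
- other_carton: A second carton of the same size with blue tape, standing upright; leave it alone. Origin at the centre of its underside.
- tape_roll: Roll of clear packing tape lying flat, 90 mm across, 45 mm high, on the right near the robot; origin under its centre. Leave alone.
- bottle: Amber bottle, 56 mm across, 150 mm tall, standing on the left; origin at the centre of its base. Leave alone.
- cutter: Yellow and black box cutter lying on the right, about 165 mm long (its x), 28 mm wide, 20 mm high; origin under the middle of its handle. Leave alone.
- foam: White foam block 100 x 60 x 22 mm lying on the right; origin under its centre. Leave alone.
- scanner: Hand scanner standing in its cradle on the left near the robot, 80 x 60 mm at the foot, 132 mm tall; origin at the centre of its underside. Leave alone.
- marker: Red marker pen lying on the left, about 136 mm long with round ends, 16 mm thick; origin on its underside at mid length. Leave alone.

How it is judged (in metres and radians):
On the way, in this order (a step that is already met when the one before it is completed fails the run):
1. the carton lies on its back, label up, still short of the fence (angle between carton's own x axis and vertical above 3.04 rad and linear speed of carton below 0.05 m/s and x of carton_top in the frame of fence below -0.01 m), for 0.2 s.
2. its top end is flush and square against the fence (angle between carton's own x axis and vertical above 3.04 rad and x of carton_top in the frame of fence above -0.006 m and angle between the z axis of carton and the x axis of fence, either way round below 0.07 rad and y of carton_top in the frame of fence between -0.27 and 0.27 m), for 0.2 s.
At the end, for the whole second after the job is handed in: The orange-taped carton lies at rest on the bench with its label up (within 0.1 rad), its top end within 6 mm of the fence's face, square to it within 0.07 rad, and within the fence's length (270 mm either side of its middle) (all of step 2 and linear speed of carton below 0.01 m/s); the robot touches nothing.
It fails at once if the other carton is moved by more than 15 mm or tipped (distance of other_carton from where it was at the start of the episode above 0.015 m or angle between other_carton's own z axis and vertical above 0.3 rad).
It fails at once if the tape roll, bottle or scanner is moved by more than 15 mm or tipped (distance of any of tape_roll, bottle, scanner from where it was at the start of the episode above 0.015 m or angle between any of tape_roll, bottle, scanner's own z axis and vertical above 0.3 rad).
It fails at once if the cutter, foam block or marker is moved by more than 15 mm (distance of any of cutter, foam, marker from where it was at the start of the episode above 0.015 m).
It fails at once if the carton is lifted or carried: the bottom edge it tips over (site carton_edge) comes more than 15 mm off the bench (height (world z) of carton_edge above 0.015 m).
It also fails if it takes over 48 s, if anything falls off the work surface, if the arm or the gripper's body presses on something with over 40 N, if the wrist force passes 120 N, or if a joint passes its speed limit or range.

## Working session

There is one attempt and no reset: what is moved stays moved. The work goes in short steps, Python scripts to look and compute and a shell command to move; the robot and the scene stay as the last step left them, time stands still between calls to the robot, and variables do not carry over. Pictures are saved under pics/ and viewed, and the job is handed in when it is done.

```bash
mkdir -p pics; cat > h.py <<'E'
import numpy as np, cv2
from plant import r
def snap(n,f):
    p,d=r.camera(n); cv2.imwrite(f'pics/{f}.png',p[:,:,::-1]); np.save(f'pics/{f}.npy',d); return p,d
def cloud(n,d):
    m=r.camera_model(n); K=np.array(m['K']);R=np.array(m['attitude'])
    if R.shape!=(3,3):
        from scipy.spatial.transform import Rotation as Ro; R=Ro.from_rotvec(R).as_matrix()
    v,u=np.mgrid[:d.shape[0],:d.shape[1]]
    P=np.stack([(u-K[0,2])/K[0,0]*d,(v-K[1,2])/K[1,1]*d,d],-1)
    return P@R.T+np.array(m['origin'])
E
python3 - <<'E'
from h import *
for n in('scene','top'):
    m=r.camera_model(n);print(m); snap(n,n+'0')
o=r.get_obs();print(o)
E
```

```text
{'K': array([[473.00873173,   0.        , 250.39435585],
       [  0.        , 473.00873173, 189.51626888],
       [  0.        ,   0.        ,   1.        ]]), 'origin': array([1568.25719112,  274.01771621, 1128.30735825]), 'attitude': array([-1.513423  , -1.99284485,  0.85570797])}
{'K': array([[367.74910975,   0.        , 252.89409134],
       [  0.        , 367.74910975, 190.28691128],
       [  0.        ,   0.        ,   1.        ]]), 'origin': array([ 308.03662949,   13.82024142, 1276.56555118]), 'attitude': array([-2.12845957,  2.12581372, -0.17951898])}
{'time_s': 0.1, 'qpos': array([-1.37010625,  0.47770114,  0.02237802,  1.55632183, -0.01148404,
        1.10928909, -0.08310778]), 'qd': array([ 1.19899156e-04, -1.34784086e-03, -1.63830327e-03, -2.72687564e-03,
       -1.49213343e-03,  3.36379613e-04,  6.36215904e-05]), 'effort': array([ 5.02939423e-03, -5.84084344e+01,  1.54039476e+00, -2.73311555e+01,
       -5.41868911e-02,  1.30953485e-02,  4.21533400e-05]), 'eef_pos': array([205.01200882, 642.56091159, 221.80354985]), 'orientation': array([-4.83124158e-01, -3.10411960e+00,  2.49376494e-03]), 'force': array([-0.52092474, -0.27672219, -0.36383761]), 'ft_torque': array([-0.05616848, -0.04740713,  0.00194465]), 'finger_gap': 87.78915474165353}
```

View pics/scene0.png

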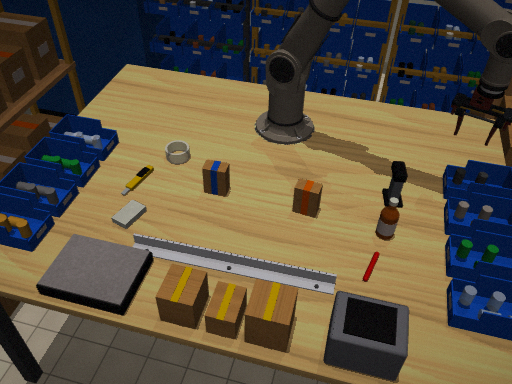

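View pics/top0.png

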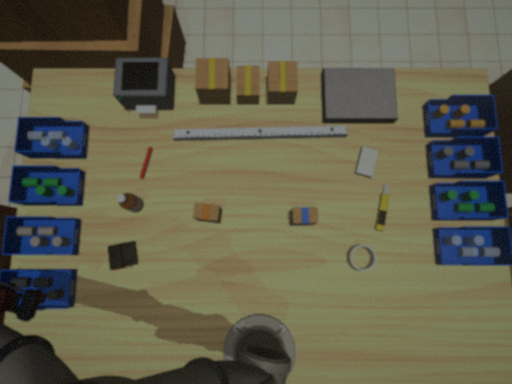

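The orange carton is on the left at top-view pixel (207,212), the blue carton at (304,215), and the fence face runs from about (174,138) to (347,134). Next I'll measure these from depth.

```bash
python3 - <<'E'
from h import *
for n in('top','scene'):
    d=np.load(f'pics/{n}0.npy');P=cloud(n,d);p=cv2.imread(f'pics/{n}0.png')[:,:,::-1]
    X,Y,Z=P[...,0],P[...,1],P[...,2]
    def rect(m,s):
        k=np.c_[X[m],Y[m]].astype(np.float32)
        if len(k)<5: print(s,len(k));return
        b=cv2.minAreaRect(k);print(n,s,len(k),'c',np.round(b[0],1),np.round(b[1],1),round(b[2],1),'med z',np.median(Z[m]), np.round(cv2.boxPoints(b)).tolist())
    for y0,y1,s in((50,250,'orange'),(-250,-60,'blue')):
        rect((abs(Z-110)<12)&(X>300)&(X<600)&(Y>y0)&(Y<y1),s)
        if n=='top': rect((Z>20)&(X>300)&(X<600)&(Y>y0)&(Y<y1),s+'all')
    m=(Z>32)&(Z<46)&(X>550)&(X<800)&(Y>-320)&(Y<330)
    rect(m,'fencetop')
    m=(d>0)&(Z>9)&(Z<200)&(X>300)&(X<850)&(abs(Y)<480)
    c,l,st,ce=cv2.connectedComponentsWithStats(m.astype(np.uint8))
    for i in range(1,c):
        if st[i,4]>25: rect(l==i,f'cc{ce[i].round()}')
    bench=(X>500)&(X<600)&(abs(Y)<40)&(abs(Z)<30); print('bench z',np.median(Z[bench]))
p=cv2.imread('pics/top0.png')
cv2.imwrite('pics/t0a.png',cv2.resize(p[110:240,120:330],None,fx=3.8,fy=3.8,interpolation=cv2.INTER_CUBIC))
p=cv2.imread('pics/scene0.png')
cv2.imwrite('pics/s0a.png',cv2.resize(p[150:310,120:345],None,fx=3.5,fy=3.5,interpolation=cv2.INTER_CUBIC))
E
```

```text
top orange 402 c [445.8 173.1] [80.6 50.6] 83.3 med z 110.73423757126795 [[416.0, 136.0], [466.0, 130.0], [476.0, 210.0], [425.0, 216.0]]
top orangeall 481 c [445.5 173.1] [80.6 51.1] 83.3 med z 110.05324263406351 [[415.0, 136.0], [466.0, 130.0], [476.0, 210.0], [425.0, 216.0]]
top blue 406 c [ 434.4 -142.1] [51.4 80. ] 1.5 med z 110.81452211927422 [[408.0, -103.0], [410.0, -183.0], [461.0, -181.0], [459.0, -101.0]]
top blueall 489 c [ 434.2 -141.9] [51.8 80.1] 2.1 med z 110.20156961737075 [[407.0, -103.0], [410.0, -183.0], [462.0, -181.0], [459.0, -101.0]]
top fencetop 627 c [756.5  -6. ] [ 75.1 629.1] 1.4 med z 40.10438847414207 [[711.0, 308.0], [727.0, -321.0], [802.0, -320.0], [786.0, 309.0]]
top cc[145. 100.] 1091 c [824. 396.] [ 52.  167.8] 0.0 med z 92.44560635066568 [[798.0, 480.0], [798.0, 312.0], [850.0, 312.0], [850.0, 480.0]]
top cc[358. 111.] 1649 c [ 813.3 -353. ] [253.7  72.9] 90.0 med z 45.35260281632077 [[777.0, -480.0], [850.0, -480.0], [850.0, -226.0], [777.0, -226.0]]
top cc[260. 136.] 879 c [ 7.377e+02 -3.000e-01] [ 37.4 616.7] 1.4 med z 35.7537714434543 [[712.0,
[... 2531 characters left out ...]
373 [[572.0, -394.0], [670.0, -429.0], [693.0, -366.0], [595.0, -331.0]]
scene cc[236. 258.] 1788 c [725.7  -3.8] [ 18.3 619.9] 1.3 med z 29.588952114739755 [[710.0, 306.0], [723.0, -314.0], [742.0, -314.0], [728.0, 306.0]]
scene cc[110. 252.] 1648 c [ 797.6 -353.8] [104.8 251.9] 0.1 med z 46.444831480797006 [[745.0, -228.0], [745.0, -480.0], [850.0, -480.0], [850.0, -228.0]]
scene cc[371. 266.] 166 c [631.8 401. ] [ 16.1 119.2] 75.9 med z 15.3414961343085 [[572.0, 408.0], [688.0, 379.0], [692.0, 394.0], [576.0, 423.0]]
scene cc[370. 300.] 381 c [839.1 394.5] [ 21.8 169.7] 0.3 med z 130.86449457010792 [[828.0, 479.0], [829.0, 310.0], [850.0, 310.0], [850.0, 479.0]]
bench z 0.9739548405557343
```

View pics/t0a.png

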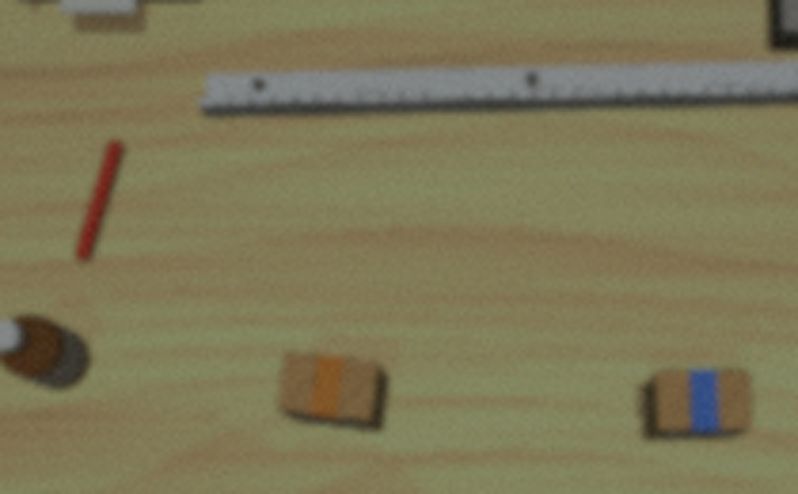

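View pics/s0a.png

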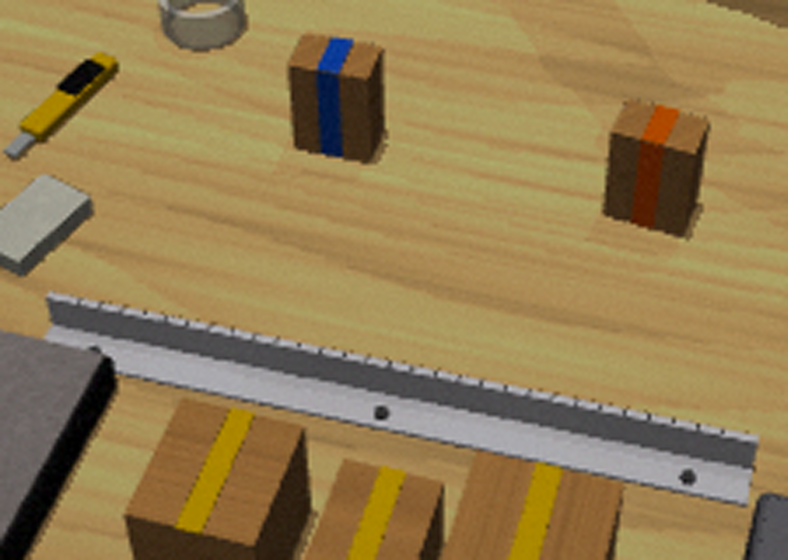

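```bash
python3 -m jog '30 -60 0 0.1 0; 55 -115 0 0.19 0; 75 -170 0 0.19 0; 95 -225 0 0.19 0; 115 -280 0 0.19 0; 135 -335 0 0.19 0; 155 -390 0 0.19 0; 175 -440 0 0.19 0; 185 -465 0 0.19 0; 185 -465 0 0.19 0;185 -465 0 0.19 0; 185 -465 0 0.19 0'; python3 - <<'E'
from h import *
from scipy.spatial.transform import Rotation as Ro
o=r.get_obs();R=Ro.from_rotvec(o['orientation']).as_matrix();print(R.round(3),np.degrees(np.arctan2(R[1,1],R[0,1])),o['finger_gap'])
p,d=snap('scene','s1')
# fence face fit
E
```

```text
time_s: 1.6
eef_pos: [389.7, 179.3, 222.6]
orientation: [-0.183, -3.136, -0.0]
force: [-0.6, -0.8, -0.4]
finger_gap: 43.8
[[-0.993  0.116 -0.   ]
 [ 0.116  0.993  0.   ]
 [ 0.    -0.    -1.   ]] 83.32301064193241 43.818762975275895
```

View pics/s1.png

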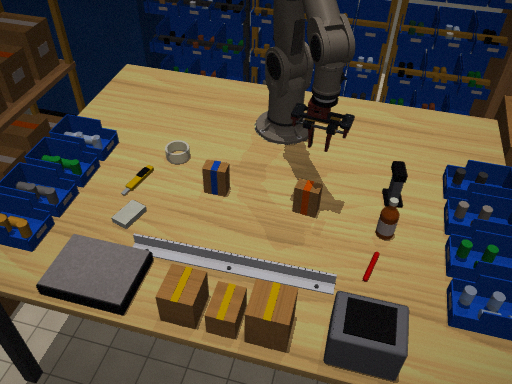

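The gripper is behind the orange carton (307,198), with its jaws aligned to the carton's width and nothing disturbed. I'll lower it and start to push.

```bash
python3 -m jog '0 0 -50 0 0; 0 0 -100 0 0; 0 0 -132 0 0; 0 0 -132 0 0; 0 0 -132 0 0'; python3 -m jog '4 -0.5 0 0 0; 8 -1 0 0 0; 12 -1.5 0 0 0; 16 -2 0 0 0; 20 -2.5 0 0 0; 24 -3 0 0 0; 28 -3.5 0 0 0; 32 -4 0 0 0; 32 -4 0 0 0'; python3 -c "
from h import *
snap('scene','s2')"
```

```text
time_s: 2.28
eef_pos: [390.7, 178.8, 91.6]
orientation: [0.186, 3.135, 0.001]
force: [-0.5, 0.1, 0.4]
finger_gap: 43.9
time_s: 3.4
eef_pos: [422.5, 174.0, 90.6]
orientation: [0.187, 3.136, -0.0]
force: [-0.8, 0.5, -0.1]
finger_gap: 43.5
```

View pics/s2.png

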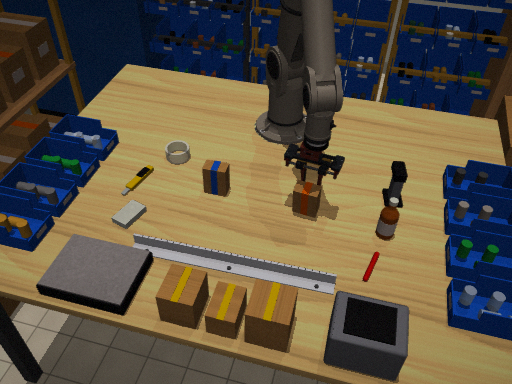

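The fingers have reached the carton (around 307,195). I'll push on slowly and watch whether it tips or slides.

```bash
python3 -m jog '4 -0.5 0 0 0; 8 -1 0 0 0; 12 -1.5 0 0 0; 16 -2 0 0 0'; python3 -c "
from h import *
p,d=snap('scene','s3')
cv2.imwrite('pics/s3a.png',cv2.resize(p[130:260,230:400,::-1],None,fx=4,fy=4))"
```

```text
time_s: 3.95
eef_pos: [438.6, 172.0, 90.7]
orientation: [0.187, 3.136, 0.0]
force: [0.4, -1.0, 1.0]
finger_gap: 44.1
```

View pics/s3a.png

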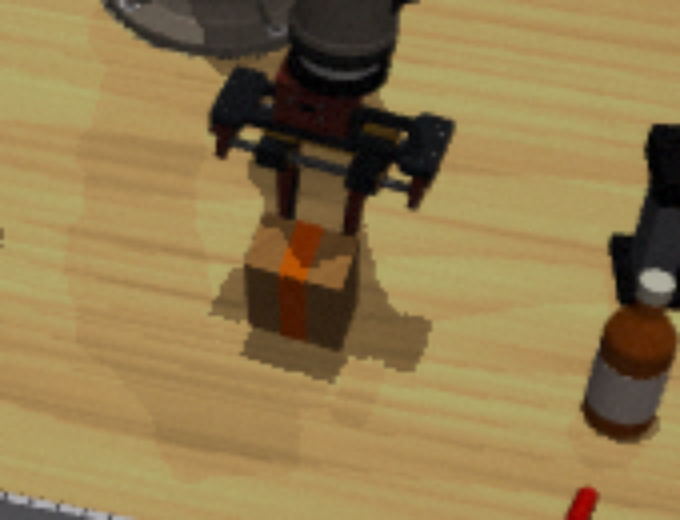

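The carton is tipping forward: its top is at about (300,245) in the crop and its front edge is still on the bench. I'll carry on.

```bash
python3 -m jog '4 -0.5 0 0 0; 8 -1 0 0 0; 12 -1.5 0 0 0; 16 -2 0 0 0; 20 -2.5 0 0 0; 24 -3 0 0 0; 26 -3 0 0 0; 26 -3 0 0 0; 10 -1 10 0 0; -20 2 10 0 0; -40 4 10 0 0; -40 4 10 0 0'; python3 - <<'E'
from h import *
p,d=snap('scene','s4')
p,d=snap('top','t4')
for n in('top','scene'):
    d=np.load(f'pics/{n[0]}4.npy');P=cloud(n,d);X,Y,Z=P[...,0],P[...,1],P[...,2]
    m=(abs(Z-50)<8)&(X>440)&(X<640)&(Y>60)&(Y<260)
    b=cv2.minAreaRect(np.c_[X[m],Y[m]].astype(np.float32));print(n,b,m.sum(),cv2.boxPoints(b).round())
E
```

```text
time_s: 5.5
eef_pos: [396.1, 176.3, 101.1]
orientation: [-0.183, -3.135, -0.0]
force: [1.1, -0.9, 0.7]
finger_gap: 44.0
top ((526.896728515625, 164.0269775390625), (80.72312927246094, 110.41204071044922), 83.3642578125) 735 [[467. 130.]
 [577. 118.]
 [586. 198.]
 [477. 210.]]
scene ((526.8499755859375, 160.90333557128906), (80.5642318725586, 115.81526947021484), 83.98470306396484) 687 [[465. 127.]
 [580. 115.]
 [589. 195.]
 [473. 207.]]
```

View pics/s4.png

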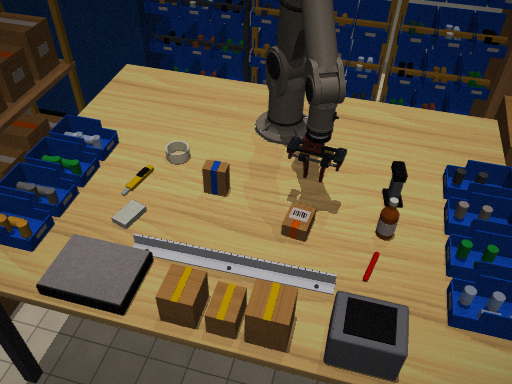

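View pics/t4.png

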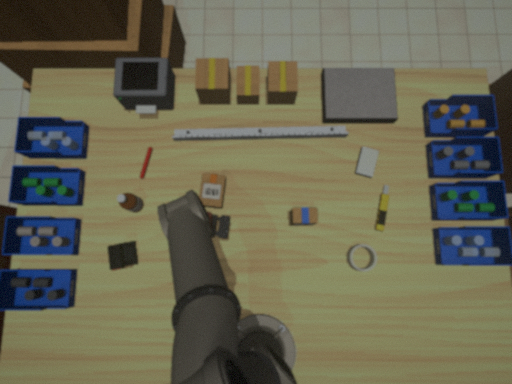

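The carton lies label up, centred at about (527,163) with heading -6.6°, and its top end is about 133 mm short of the fence. I'll work out the pushing path.

```bash
python3 - <<'E'
from h import *
# fence fit: lowest-x edge per y bin on points z>15
for n in('top','scene'):
    d=np.load(f'pics/{n}0.npy');P=cloud(n,d);X,Y,Z=P[...,0],P[...,1],P[...,2]
    m=(Z>37)&(Z<46)&(X>690)&(X<745)&(abs(Y)<300)
    x,y=X[m],Y[m];b=np.round(y/20);k=np.unique(b)
    e=np.array([(np.median(y[b==i]),np.percentile(x[b==i],3),np.median(x[b==i])) for i in k])
    print(n,np.polyfit(e[:,0],e[:,1],1),np.polyfit(e[:,0],e[:,2],1))
C=np.array([527,163.]);th=-.116;s0=None
h=lambda t:np.array([np.cos(t),np.sin(t)])
for i in range(29):
    T=C-65*h(th)
    print(i*5,T.round(1),round(th+.116,3), 'top',(C+55*h(th)).round(1))
    if 15<=i*5<110: th+=.139/19
    C=C+5*h(th)
E
```

```text
top [-2.14947521e-02  7.20830199e+02] [-2.20744480e-02  7.24263971e+02]
scene [-2.24297881e-02  7.19441296e+02] [-2.26340154e-02  7.24767846e+02]
0 [462.4 170.5] 0.0 top [581.6 156.6]
5 [467.4 169.9] 0.0 top [586.6 156.1]
10 [472.4 169.4] 0.0 top [591.6 155.5]
15 [477.3 168.8] 0.0 top [596.5 154.9]
20 [482.3 167.8] 0.007 top [601.5 154.8]
25 [487.2 166.8] 0.015 top [606.6 154.6]
30 [492.1 165.9] 0.022 top [611.6 154.6]
35 [497.  164.9] 0.029 top [616.6 154.5]
40 [502.  164.1] 0.037 top [621.6 154.6]
45 [506.9 163.2] 0.044 top [626.6 154.6]
50 [511.9 162.4] 0.051 top [631.6 154.7]
55 [516.9 161.7] 0.059 top [636.7 154.8]
60 [521.8 161. ] 0.066 top [641.7 154.9]
65 [526.8 160.3] 0.073 top [646.7 155.1]
70 [531.8 159.6] 0.08 top [651.7 155.3]
75 [536.8 159. ] 0.088 top [656.7 155.6]
80 [541.8 158.4] 0.095 top [661.7 155.9]
85 [546.7 157.9] 0.102 top [666.7 156.2]
90 [551.7 157.4] 0.11 top [671.7 156.6]
95 [556.7 156.9] 0.117 top [676.7 157. ]
100 [561.7 156.5] 0.124 top [681.7 157.5]
105 [566.7 156.1] 0.132 top [686.7 157.9]
110 [571.8 155.7] 0.139 top [691.7 158.5]
115 [576.8 155.8] 0.139 top [696.7 158.6]
120 [581.8 155.9] 0.139 top [701.7 158.7]
125 [586.7 156. ] 0.139 top [706.7 158.8]
130 [591.7 156.2] 0.139 top [711.7 158.9]
135 [596.7 156.3] 0.139 top [716.7 159. ]
140 [601.7 156.4] 0.139 top [721.7 159.2]
```

```bash
python3 -m jog '15 1 -40 0 0; 30 -1 -80 0 0; 40 -2 -86 0 0; 50 -3 -86 0 0; 56 -3 -86 0 0; 56 -3 -86 0 0;56 -3 -86 0 0'
```

```text
time_s: 6.48
eef_pos: [454.1, 173.4, 15.3]
orientation: [0.186, 3.136, 0.001]
force: [0.1, -0.4, -1.0]
finger_gap: 43.8
```

```bash
python3 -m jog '6 -0.5 0 0 0; 12 -1.3 0 0 0; 18 -2 0 0 0; 23 -2.6 0 0 0; 28 -3.6 0 0.007 0; 33 -4.6 0 0.015 0; 38 -5.5 0 0.022 0; 43 -6.5 0 0.029 0; 48 -7.3 0 0.037 0; 53 -8.2 0 0.044 0; 58 -9 0 0.051 0; 63 -9.7 0 0.059 0; 68 -10.4 0 0.066 0; 73 -11.1 0 0.073 0; 78 -11.8 0 0.08 0; 83 -12.4 0 0.088 0; 88 -13 0 0.095 0; 88 -13 0 0.095 0'; python3 - <<'E'
from h import *
p,d=snap('scene','s5')
p,d=snap('top','t5')
for n in('top','scene'):
    d=np.load(f'pics/{n[0]}5.npy');P=cloud(n,d);X,Y,Z=P[...,0],P[...,1],P[...,2]
    m=(abs(Z-50)<8)&(X>500)&(X<700)&(Y>60)&(Y<260)
    b=cv2.minAreaRect(np.c_[X[m],Y[m]].astype(np.float32));print(n,b,m.sum(),cv2.boxPoints(b).round())
E
```

```text
time_s: 8.72
eef_pos: [543.0, 160.0, 14.8]
orientation: [0.038, 3.14, 0.0]
force: [-0.8, -0.1, -0.2]
finger_gap: 44.1
top ((624.2965698242188, 134.83726501464844), (77.13591003417969, 34.590797424316406), 1.3384095430374146) 172 [[585. 151.]
 [586. 117.]
 [663. 118.]
 [662. 153.]]
scene ((601.446533203125, 154.4952392578125), (80.57485961914062, 130.1165008544922), 88.5628662109375) 785 [[535. 116.]
 [665. 113.]
 [667. 193.]
 [537. 196.]]
```

View pics/s5.png

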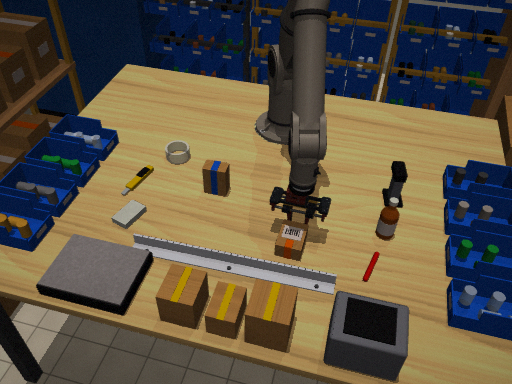

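The carton (291,240) is following the fingers and has turned to about -1.4°, with roughly 52 mm left to go. I'll push it up to the fence.

```bash
python3 -m jog '5 -0.5 0 0.007 0; 10 -1 0 0.015 0; 15 -1.5 0 0.022 0; 20 -1.9 0 0.029 0; 25 -2.3 0 0.036 0; 30 -2.5 0 0.044 0; 35 -2.4 0 0.044 0; 40 -2.3 0 0.044 0; 45 -2.2 0 0.044 0; 48 -2.1 0 0.044 0; 50 -2 0 0.044 0; 51 -2 0 0.044 0'; python3 -m jog '1 0 0 0 0;2 0 0 0 0; 2 0 0 0 0'
```

```text
time_s: 10.32
eef_pos: [593.1, 158.1, 14.7]
orientation: [0.032, -3.141, -0.0]
force: [-2.4, -0.1, 1.6]
finger_gap: 44.1
time_s: 10.7
eef_pos: [595.3, 158.1, 14.7]
orientation: [-0.032, 3.141, 0.0]
force: [-1.1, -0.1, -0.4]
finger_gap: 44.0
```

```bash
python3 -m jog '1 0 0 0 0;2 0 0 0 0; 2 0 0 0 0'; python3 -m jog '1 0 0 0 0;2 0 0 0 0; 2 0 0 0 0';  python3 - <<'E'
from h import *
p,d=snap('scene','s6')
cv2.imwrite('pics/s6a.png',cv2.resize(p[190:300,220:350,::-1],None,fx=5,fy=5,interpolation=cv2.INTER_CUBIC))
E
```

```text
time_s: 11.08
eef_pos: [596.5, 158.1, 14.6]
orientation: [0.032, -3.14, 0.0]
force: [-5.0, -0.7, 3.7]
finger_gap: 44.1
time_s: 11.45
eef_pos: [596.4, 158.1, 14.3]
orientation: [0.032, -3.136, 0.001]
force: [-10.3, 0.3, 7.0]
finger_gap: 43.8
```

View pics/s6a.png

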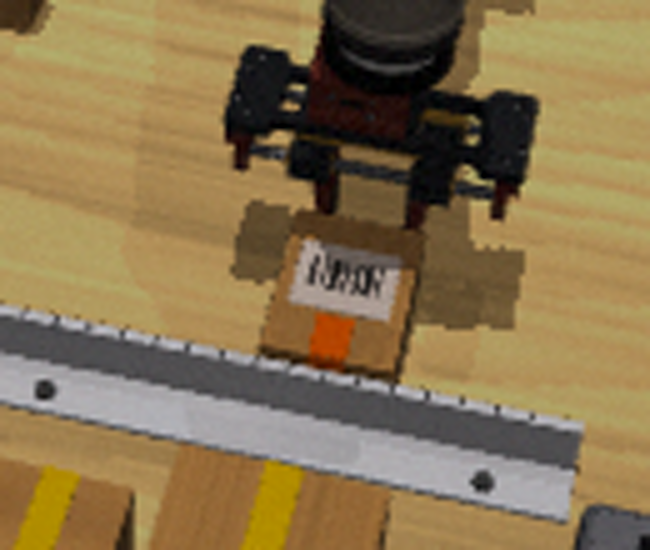

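The carton's end is now against the fence (crop 330,370) and the contact force is 10 N, so it has stopped. I'll back off straight and then check.

```bash
python3 -m jog '-3 0 0 0 0; -8 0 0 0 0; -20 0 0 0 0; -50 -1 0 0 0; -80 -2 20 0 0; -120 -2 60 0 0; -150 -2 110 0 0; -160 -2 160 0 0;-160 -2 160 0 0;-160 -2 160 0 0'; python3 - <<'E'
from h import *
p,d=snap('scene','s7')
cv2.imwrite('pics/s7a.png',cv2.resize(p[190:300,220:350,::-1],None,fx=5,fy=5,interpolation=cv2.INTER_CUBIC))
p,d=snap('top','t7')
cv2.imwrite('pics/t7a.png',cv2.resize(p[110:220,150:300,::-1],None,fx=5,fy=5,interpolation=cv2.INTER_CUBIC))
for n in('top','scene'):
    d=np.load(f'pics/{n[0]}7.npy');P=cloud(n,d);X,Y,Z=P[...,0],P[...,1],P[...,2]
    m=(abs(Z-50)<6)&(X>590)&(X<725)&(Y>60)&(Y<260)
    b=cv2.minAreaRect(np.c_[X[m],Y[m]].astype(np.float32));print(n,b,m.sum(),cv2.boxPoints(b).round(1).tolist())
    A=np.c_[X[m],Y[m],np.ones(m.sum())];k=(abs(X[m]-660)<35)
    print('plane',np.linalg.lstsq(A[k],Z[m][k],rcond=None)[0])
    # edge lines
    for i,(sel) in enumerate((Y[m]>0,)):
        y=np.round(Y[m]/6);ys=[j for j in np.unique(y) if (y==j).sum()>6]
        lo=[X[m][y==j].min() for j in ys][1:-1];print('rear edge slope',np.polyfit(np.array(ys[1:-1])*6,lo,1))
E
```

```text
time_s: 12.75
eef_pos: [438.8, 156.0, 174.4]
orientation: [-0.032, 3.141, 0.001]
force: [-0.4, -0.9, -0.8]
finger_gap: 43.7
top ((664.0479125976562, 154.67684936523438), (115.68881225585938, 167.7108154296875), 0.038881149142980576) 728 [[606.0999755859375, 238.5], [606.2999877929688, 70.80000305175781], [721.9000244140625, 70.9000015258789], [721.7999877929688, 238.60000610351562]]
plane [ 1.63352086e-03 -1.07872907e-03  4.99950718e+01]
rear edge slope [-2.07017919e-02  6.11566820e+02]
scene ((663.8939819335938, 167.93731689453125), (120.60103607177734, 143.5479736328125), 0.348726361989975) 801 [[603.2000122070312, 239.3000030517578], [604.0, 95.80000305175781], [724.5999755859375, 96.5], [723.7999877929688, 240.10000610351562]]
plane [-4.94524413e-03 -3.76460359e-03  5.50415556e+01]
rear edge slope [-7.35742752e-02  6.18455015e+02]
```

View pics/s7a.png

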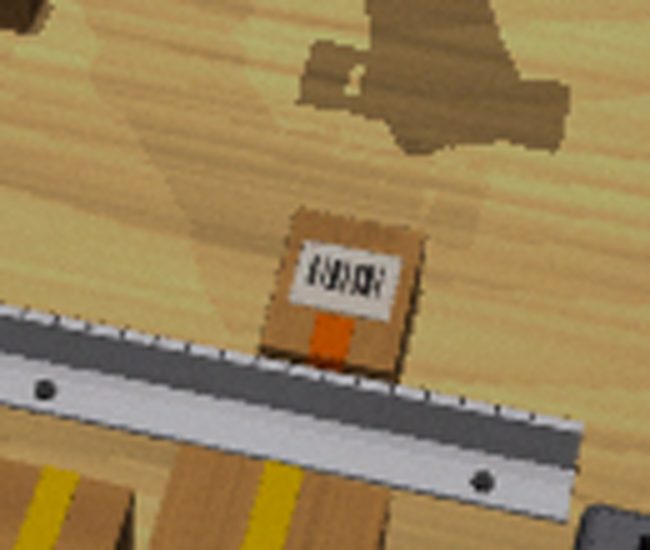

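View pics/t7a.png

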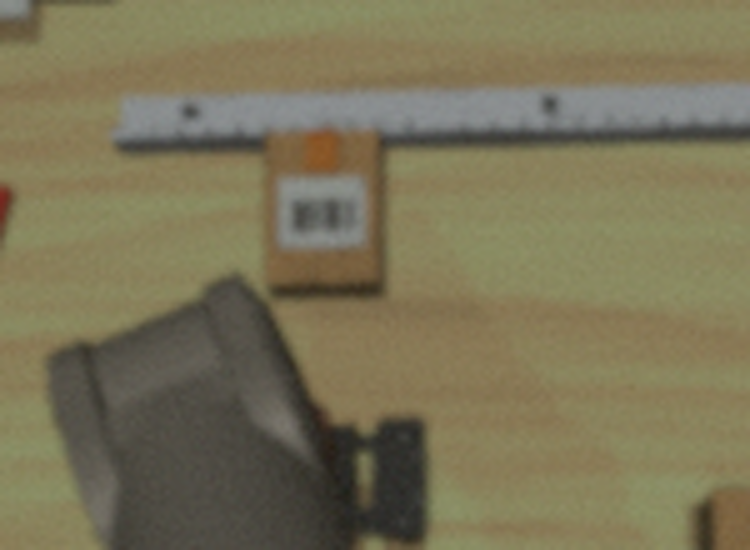

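View pics/s7.png

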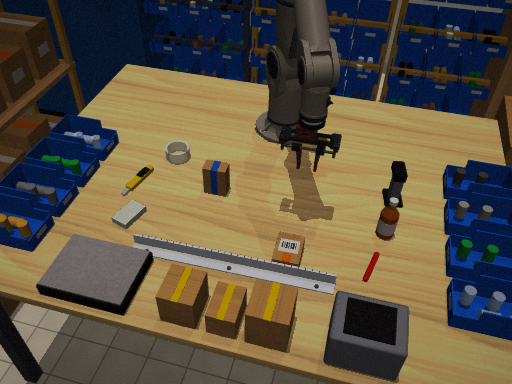

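```bash
python3 - <<'E'
from h import *
d=np.load('pics/s7.npy');P=cloud('scene',d);X,Y,Z=P[...,0],P[...,1],P[...,2]
# robust yaw: top-face pixels, subpixel rect restricted in front of fence
m=((abs(Z-50)<4)&(X>595)&(X<700)&(Y>100)&(Y<215)).astype(np.uint8)
k=m>0
for s in(1,-1):
    L=[]
    for xb in np.arange(620,700,8):
        q=k&(abs(X-xb)<4); L.append((xb,(Y[q]*s).max()*s))
    L=np.array(L);print('side slope dy/dx',np.polyfit(L[:,0],L[:,1],1)[0])
dt=np.load('pics/t7.npy');P=cloud('top',dt);X,Y,Z=P[...,0],P[...,1],P[...,2]
k=(abs(Z-50)<4)&(X>595)&(X<705)&(Y>100)&(Y<215)
b=cv2.minAreaRect(np.c_[X[k],Y[k]].astype(np.float32));print(b)
K=r.camera_model('scene');from scipy.spatial.transform import Rotation as Ro
R=Ro.from_rotvec(K['attitude']).as_matrix()
def ray(cx,cy,z):
    u,v=220+(cx-2)/5,190+(cy-2)/5
    w=R@np.linalg.solve(K['K'],[u,v,1]);o=K['origin'];return (o+w*(z-o[2])/w[2]).round(1)
for c in((303,208,50),(425,237,50),(262,350,50),(393,380,50),(2,308,40),(580,425,40)):print(c,ray(*c))
E
```

```text
side slope dy/dx 0.015079506133789914
side slope dy/dx 0.01834256180565146
((655.9649047851562, 158.29380798339844), (98.67021942138672, 80.23200225830078), 0.9353207945823669)
(303, 208, 50) [605.6 117.9  50. ]
(425, 237, 50) [608.4 194.1  50. ]
(262, 350, 50) [719.3 119.2  50. ]
(393, 380, 50) [720.  196.2  50. ]
(2, 308, 40) [722.8 -37.5  40. ]
(580, 425, 40) [714.7 303.8  40. ]
```

```bash
python3 -c "
from plant import r
print(r.hand_in(), r.get_obs()['time_s'])"
```

```text
the job is handed in; nothing more can be done
the job is handed in; nothing more can be done
```

I tipped the orange-taped carton over with two fingertips at about 91 mm height and it came down label up. I then pushed it about 133 mm along the bench, turning it roughly 8° on the way, until it stopped against the fence at about 10 N. I backed the gripper off and handed in at about 13 s; `hand_in` gave no verdict.

**Final checks on the carton:**
- **Flush:** from the top camera its end is at x ≈ 718 mm and the fence face at about 717 mm. That agrees within the 2 mm calibration.
- **Square:** its long sides and the top-view outline are within about 0.01 rad of the fence normal.
- **Label up:** the face is level at about 50 mm high.
- **Along the fence:** its end centre is at y ≈ 158 mm, well inside ±270 mm.

**Readings that disagreed:** the automatic rear-edge fit from the scene camera gave a slope of -0.074, against the fence's -0.022. Corner pixels I read by hand in the scene picture gave up to +0.037. I took both as edge noise, because the side edges in that view and all the top-view fits say it is square.

**Other objects:** in the last scene picture the blue-taped carton and the rest look unmoved. I judged this by eye and did not re-measure their positions.

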